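# Index the sample changer of the colour reader to the next vial

## Robot

A 6-joint arm with a two-finger parallel gripper is mounted at the origin on a cart in front of the work surface, level with it; the furniture and walls round the work are solid. World frame = base frame: x ahead of the robot, y to its left, z up, the work surface at z = 0. Lengths are in m, angles in degrees, forces in N, time in s.
With the tool pointing down it reaches from about 0.4 to 0.825 m from the base axis. Payload 7 kg.
Tool frame: the origin (TCP) lies at the very end of the fingers, on their centre line; the grasp point (between the pads) lies 19 mm behind it; x points along the fingers, z is the direction in which the jaws open and shut, and the axes are right-handed (so a half turn about x gives the same grasp; the last joint's range is limited). The gripper opens to 88 mm and grips with 3 to 60 N. Pads are 19 mm wide; open, the fingers measure 130 mm over their backs; the gripper's body (78 mm by 193 mm) begins 47 mm behind the grasp point.
Start: joints at [86.752, 20.546, 0.682, 0, -70.136, -16.507], TCP at [0.228, 0.635, 0.227] pointing down, gripper open.
Joint ranges: [-176.03, 176.03], [-82.01, 121.73], [-58.28, 71.71], [-173.87, 95.51], [-174.79, -0.11], [-173.66, 173.66]. Speed limits (degrees/s): [136.94, 136.94, 172.46, 180, 180, 180].

## Interface

Orientations are given as [roll, pitch, yaw] about the fixed x, y, z axes, in that order (R = Rz(yaw) Ry(pitch) Rx(roll)).
In Python, from plant import * gives the robot as it stands.
- The arm moves only by the tool arm_command, never from a script. Its argument "commands" is one flat list of numbers, 5 for each row, row after row: the shift along the tool's x, y, z in mm, then the turn about the tool's x in degrees, then the opening in per cent of the stroke, from 0 (shut) to 100 (fully open). A call has 1 to 5 rows; each row shifts and turns the pose as measured when the row begins, along the tool's axes as they then stand; what a row does not reach is not made up. A row lasts 1/8 s, in which the tool goes at most 62.5 mm and 10.7 degrees, less where a joint would pass 70% of its speed; a pose out of reach is approached as far as the arm can. A call is refused whole if a number of a shift passes 62.5 or a number of a turn 10.7, either way. A call with a gripper value outside its range is refused whole. The fingers move at their own pace and stop on an object; the grip force is fixed at half the most. Time passes only in rows, so rows that do not move let the fingers close. It gives the time, the measured TCP pose, the force and the opening at its end, in the units of the state.
- get_obs(): the state, without advancing time (a new reading comes with each control period).
- snapshot(name): name is "scene" or "top"; returns a dict with "frame" (480x640x3 uint8, blue, green, red), "fov_y" (degrees; the focal length in pixels is half the picture's height over the tangent of half this angle, whatever the lens; pixels are square), "cx", "cy" (the principal point, pixels), "dist" ([k1, k2, p1, p2, k3] as OpenCV has them; the pictures are not rectified), "world_to_cam" (4x4, takes a point from world to camera coordinates). Camera axes: x right, y up, looking along -z (the intrinsics and any distortion apply to the point x, -y, -z); pixel columns grow to the right and rows downward; lengths in m; the calibration is good to about 2 mm. A picture is of the moment at which its call begins. There is no depth.
- close_job(): hands the job in, once; it reports no verdict.
The state is a dict: "clock": time; "joint_pos": joint angles; "qvel": joint speeds; "tau": joint torques, N m; "tool_pos": TCP position; "orientation": TCP orientation; "force": force on the tool from outside, world axes, zero at the start; "moment": the same for the moment, N m; "opening": finger opening in m.
Only numpy, scipy, OpenCV 4.12 (cv2) and the standard library are available. Lean on these libraries where they do the work, as an engineer would, in place of code of your own. Each camera call takes 0.05 s, during which the arm holds its last target. There are 200 camera calls.

## Task

Bring the next dye vial in front of the colour reader: draw the spring index pin of the sample changer up by its black knob, swing the turntable one station clockwise (seen from above), and let the pin drop fully home into the next stop hole. The slim pin bends if it is forced, so never shove the table hard against it or press it down hard on the ring, and leave the things round about where they stand.

Things in the scene. Friction and masses are not known exactly. Their poses are not given: they have to be found in the camera images.
- pin_knob (a point): centre of the upright black fluted knob of the spring index pin: 26 mm thick, 30 mm tall, free all round; 77 mm above the table top when the pin is home. It slides straight up by at most 18 mm against a spring (5 N home, 8 N fully drawn) in a steel sleeve on the turntable's lug, and is carried round the turntable's axis on a circle of 110 mm radius: moved sideways along it, the knob turns the table
- index_pin: the pin under the knob: steel, 10 mm thick, blunt rounded nose; origin at the tip of the nose, 64 mm below the knob's centre, z up. Home, the nose is 12.5 mm deep in its stop hole (13 mm above the table top); drawn by 14 mm it is clear of everything. Its sleeve is 22 mm thick and ends 2 mm under the knob. The pin bends if loaded by more than 30 N sideways or down against ring or shoes
- changer_base: the fixed grey-painted ring plate, 260 mm in diameter, top 24 mm above the table; origin on the turntable's upright axis at table height, x axis towards the colour reader. On it lie five stop shoes (1.5 mm steel arc strips with a brass-bushed 11.6 mm hole on the pin's circle, flat to 24 degrees either side of it, then bevelled to 31), clamped by hand: the next hole is 62 to 82 degrees clockwise of the start, not known better
- turntable (a joint): angle of the turntable, rad: 0 at the start, growing clockwise seen from above. With the pin out it turns either way with 2 to 3 N at the knob. Let down between shoes, the sprung pin rides on the ring (knob 11 mm above home), with 5 N at the knob, climbs a bevel (5 to 15 N) onto the shoe (12.5 mm above home) and snaps home when over the hole; then the table is locked, with about 1 mm of play
- hub_top (a point): top of the black hub in the middle of the turntable, on its axis, 61 mm above the table top. The turntable is an aluminium disc of 176 mm diameter, top 38 mm above the table, with five clipped-in capped vials whose tops are 101 mm above the table and which stand 62 mm from the axis (30 mm thick). The knob's lug sticks out of its rim, lug top 38 mm, its widest nut 26 mm at 44 to 50 mm above the table
- enamel_mug: bystander: white enamel mug, 74 mm wide, 73 mm tall, origin under its centre
- weight_big: bystander: brass balance weight, 28 mm wide, 30 mm tall, origin under its centre
- weight_small: bystander: brass balance weight, 21 mm wide, 23 mm tall, origin under its centre

How it is judged:
By the outcome, as a careful person would: the job done as asked, in the order asked, and still so for the second after the job is handed in, with the robot touching nothing.
It also fails if it takes over 54 s, if anything falls off the work surface, if the arm or the gripper's body presses on something with over 40 N, if the wrist force passes 120 N, or if a joint passes its speed limit or range.

## Working session

There is one attempt and no reset: what is moved stays moved. The work goes in short steps, Python scripts to look and compute and a tool call to move; the robot and the scene stay as the last step left them, time stands still between calls to the robot, and variables do not carry over. Pictures are saved under pics/ and viewed, about 8 in all and at most 12, crops included, and the job is handed in when it is done.

Besides the shell and the picture viewer there is one more tool, called after ">>>" in YAML: its name, and indented under it one key for each argument. arm_command: Moves the arm, as the interface text tells. Its arguments: {"type":"object","properties":{"commands":{"type":"array"}},"required":["commands"]}

```bash
mkdir -p pics; ls; cat > h.py <<'E'
from plant import *
import numpy as np, cv2
def K(s):
    f=240/np.tan(np.radians(s["fov_y"]/2)); return np.array([[f,0,s["cx"]],[0,f,s["cy"]],[0,0,1]])
def proj(s,P):
    P=np.atleast_2d(np.array(P,float)); W=np.array(s["world_to_cam"]); c=P@W[:3,:3].T+W[:3,3]; c=c*[1,-1,-1]
    return cv2.projectPoints(c.reshape(-1,1,3),np.zeros(3),np.zeros(3),K(s),np.array(s["dist"],float))[0].reshape(-1,2)
def ray(s,u,v,z):
    n=cv2.undistortPoints(np.array([[[u,v]]],float),K(s),np.array(s["dist"],float))[0,0]
    W=np.array(s["world_to_cam"]); R=W[:3,:3]; o=-R.T@W[:3,3]; d=R.T@np.array([n[0],-n[1],-1])
    return o+d*(z-o[2])/d[2]
E
python3 - <<'E'
from h import *
for n in("scene","top"):
    s=snapshot(n); cv2.imwrite(f"pics/{n}0.png",s["frame"]); W=np.array(s["world_to_cam"]); print(n,s["fov_y"],s["dist"],-W[:3,:3].T@W[:3,3])
print(get_obs())
E
```

```text
pics
scene 49.145462946124994 [-0.01883408  0.          0.          0.          0.        ] [ 0.03972845 -0.23658108  0.76950066]
top 49.956273219667594 [0.02453636 0.         0.         0.         0.        ] [0.44977782 0.05005982 0.91851475]
{'clock': 0.1, 'joint_pos': array([ 8.67511070e+01,  2.05880461e+01,  6.38336922e-01, -1.82105020e-02,
       -7.01345225e+01, -1.65073625e+01]), 'qvel': array([ 0.01250447, -0.10860208,  0.12036458,  0.09123612,  0.07769616,
        0.0559848 ]), 'tau': array([-1.04053699e-03, -5.84167492e+01,  2.93753350e+01,  7.01580226e+00,
        1.02075341e-02, -5.02910098e-05]), 'tool_pos': array([0.22803273, 0.63485133, 0.22570159]), 'orientation': array([   5.02014262,   89.91404571, -104.7423136 ]), 'force': array([-0.44072781, -0.15019112, -0.38167389]), 'moment': array([ 0.05259179,  0.00892163, -0.02101158]), 'opening': 0.08785074786419964}
```

View pics/scene0.png

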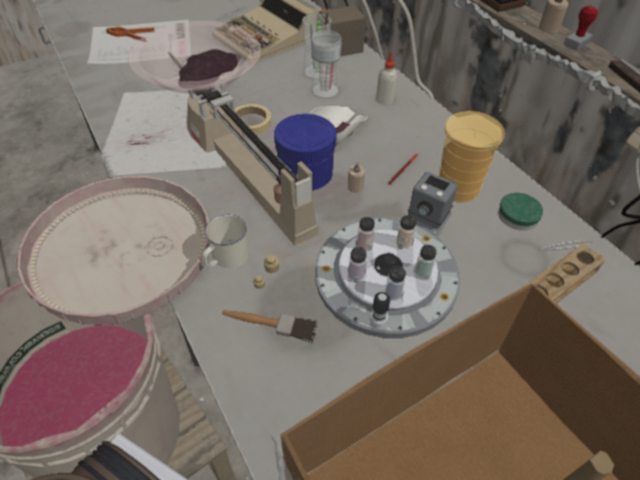

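View pics/top0.png

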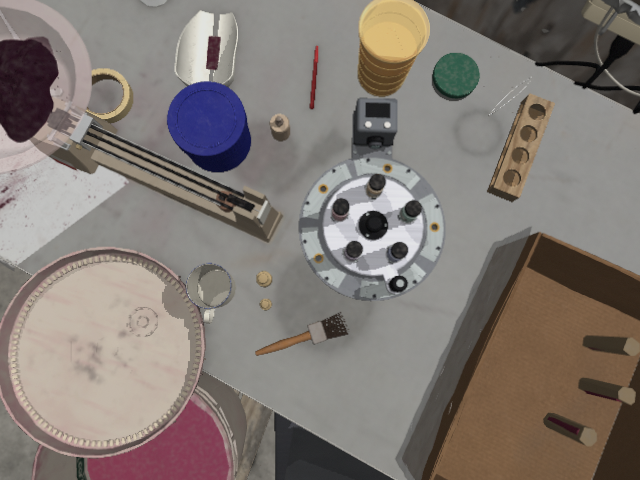

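The top view shows the knob at about (398,284), the hub at (373,224), and brass holes near (319,257), (324,188), (408,171) and (434,227). The next hole clockwise is (319,257). I'll measure these next.

```bash
python3 - <<'E'
from h import *
s=snapshot("top"); f=s["frame"]; t=s
hub=ray(s,373,224,.061); print("hub",hub)
# ring circle fit : project 130mm circle, refine centre by fit to hub
k=ray(s,398,284,.092); print("knob top",k, np.linalg.norm((k-hub)[:2]))
for p in[(319,257),(324,188),(408,171),(434,227)]:
    q=ray(s,*p,.0255); d=q-hub; print(p,q,np.linalg.norm(d[:2]),np.degrees(np.arctan2(d[1],d[0])))
d=k-hub; print("knob ang",np.degrees(np.arctan2(d[1],d[0])))
crop=cv2.resize(f[140:310,285:460],None,fx=4.4,fy=3.5*4.4/3.5*0.8 if 0 else 4.4/1.25*1.0,interpolation=cv2.INTER_CUBIC) if 0 else cv2.resize(f[145:310,290:455],(600,600),interpolation=cv2.INTER_CUBIC)
c=hub[:2]
for r,z,col in((.130,.024,(0,0,255)),(.110,.0255,(0,255,0)),(.088,.038,(255,0,0))):
    P=[[c[0]+r*np.cos(a),c[1]+r*np.sin(a),z] for a in np.linspace(0,6.28,90)]
    for u,v in proj(s,P): cv2.circle(crop,(int((u-290+.5)*600/165),int((v-145+.5)*600/165)),1,col,-1)
cv2.imwrite("pics/c1.png",crop)
s=snapshot("scene")
print("scene hub",ray(s,388,264,.061)); print("knob top",ray(s,382,298,.092)); print(proj(s,[hub,k,[k[0],k[1],.077]]))
E
```

```text
hub [ 0.60337418 -0.05588339  0.061     ]
knob top [ 0.49912825 -0.08835727  0.092     ] 0.10918684293411825
(319, 257) [0.55338066 0.0363832  0.0255    ] 0.10494034261273831 118.45050268314418
(324, 188) [0.67665785 0.02446888 0.0255    ] 0.10875194219555603 47.63425343758537
(408, 171) [ 0.7046984 -0.1268083  0.0255   ] 0.12368079763200433 -34.9912439199615
(434, 227) [ 0.60196043 -0.16778681  0.0255    ] 0.11191234740752547 -90.72381881589229
knob ang -162.697550941165
scene hub [ 0.58809572 -0.0642202   0.061     ]
knob top [ 0.49792965 -0.09249681  0.092     ]
[[387.39310262 256.16067399]
 [379.94210999 296.34048568]
 [379.02035098 301.77693949]]
```

View pics/c1.png

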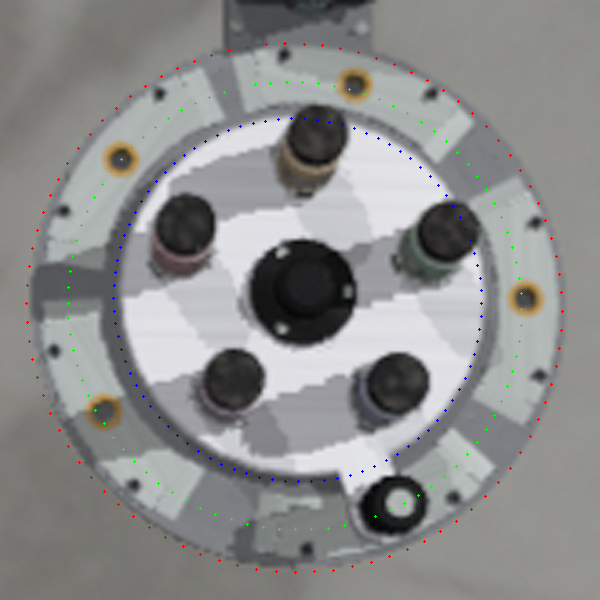

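The crop shows the ring and hole overlay off by about 1 px. The holes are at crop (104,411), (121,158), (355,84) and (525,298), and the knob top is at (393,505). I'll fit the centre from the holes and the outer rim.

```bash
python3 - <<'E'
from h import *
from scipy.optimize import least_squares
s=snapshot("top")
cv=lambda x,y:(290+x*165/600-.5,145+y*165/600-.5)
H=[ray(s,*cv(*p),.0255)[:2] for p in[(104,411),(121,158),(355,84),(525,298)]]
E_=[ray(s,*cv(*p),.024)[:2] for p in[(32,290),(562,298),(290,42),(297,567)]]
g=lambda c:np.r_[[np.linalg.norm(h-c)-.110 for h in H],[np.linalg.norm(e-c)-.130 for e in E_]]
r=least_squares(g,[.603,-.056]); c=r.x; print(c,r.fun*1000)
for p in[(304,290)]: print("hub",ray(s,*cv(*p),.061))
k=ray(s,*cv(393,506),.090)
ang=lambda q:np.degrees(np.arctan2(*(np.array(q)[:2]-c)[::-1]))
print("knob",k,np.linalg.norm(k[:2]-c),ang(k)%360)
print([ang(h) for h in H], H[0])
E
python3 - <<'E'
import sys; sys.path.insert(0,'.')
from h import *
s=snapshot("scene"); cv2.imwrite("pics/c2.png",cv2.resize(s["frame"][205:345,300:480],None,fx=4,fy=4,interpolation=cv2.INTER_CUBIC))
E
```

```text
[ 0.60568451 -0.05757458] [-0.64386537  0.22528363  0.81509202  0.08081146 -0.83844272 -1.54108744
 -1.38737029 -0.16016219]
hub [ 0.60294068 -0.05603601  0.061     ]
knob [ 0.49982583 -0.0880336   0.09      ] 0.11015358047176806 196.05226470380933
[np.float64(119.10289971505883), np.float64(49.824572201404244), np.float64(-16.815055866603686), np.float64(-91.42376555293681)] [0.55249592 0.03797508]
```

View pics/c2.png

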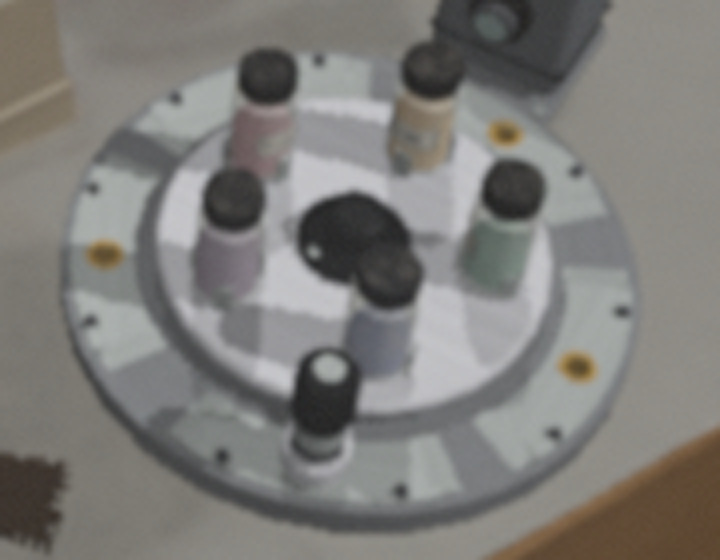

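The fits agree: axis about (0.605,-0.057), knob about (0.4995,-0.0885) at 196°, next hole about 119°, so a step of about 77°, inside the 62–82° range. I'll plan the approach with the jaws tangential.

```bash
cat >> h.py <<'E'
from scipy.spatial.transform import Rotation as Ro
C=np.array([.605,-.057])
def st():
    o=get_obs(); R=Ro.from_euler("xyz",o["orientation"],degrees=True).as_matrix(); return o,R,np.array(o["tool_pos"])
def rep(target=None):
    o,R,p=st(); d=p[:2]-C
    print("t",o["clock"],"p",p.round(4),"rad",np.linalg.norm(d).round(4),"ang",np.degrees(np.arctan2(d[1],d[0]))%360,"j",np.round(o["joint_pos"],1))
    print("zdir ang",np.degrees(np.arctan2(R[1,2],R[0,2]))%360,"xdir",R[:,0].round(3),"F",np.round(o["force"],1),"F tool",np.round(R.T@o["force"],1),"open",o["opening"])
    if target is not None: print("tool shift mm",(R.T@(np.array(target)-p)*1000).round(1))
E
python3 -c "
from h import *
rep([.4995,-.0885,.22])"
```

```text
t 0.3 p [0.2282 0.6351 0.2262] rad 0.788 ang 118.56777213854684 j [ 86.7  20.6   0.7  -0.  -70.1 -16.5]
zdir ang 250.24080847391826 xdir [-0.    -0.001 -1.   ] F [-0.   0.5 -0.4] F tool [ 0.4 -0.2 -0.5] open 0.08762915769385796
tool shift mm [  6.6 500.  589.3]
```

>>> arm_command:
  commands: [-4,40,47,0,60,-4,40,47,0,60,0,40,47,0,60,0,40,47,0,60,0,40,47,0,60]

```text
clock: 0.92
tool_pos: [0.3374, 0.3436, 0.2328]
orientation: [31.0, 89.8, -78.4]
force: [1.1, 0.6, 0.4]
opening: 0.0532
```

>>> arm_command:
  commands: [0,40,47,0,60,0,40,47,0,60,0,40,47,0,60,0,40,47,0,60,0,40,47,0,60]

```text
clock: 1.55
tool_pos: [0.4478, 0.0513, 0.2356]
orientation: [125.7, 89.7, 16.5]
force: [1.2, 0.7, 0.3]
opening: 0.0528
```

```bash
python3 -c "
from h import *
rep([.4995,-.0885,.2])"
```

```text
t 1.55 p [0.4478 0.0513 0.2356] rad 0.1909 ang 145.4453716483566 j [ 31.8  -1.8 -25.6   0.1 -65.9  38.9]
zdir ang 250.72605209314025 xdir [ 0.005  0.002 -1.   ] F [1.2 0.7 0.3] F tool [-0.3  0.9 -1. ] open 0.052785871847467816
tool shift mm [ 35.6  94.8 115. ]
```

>>> arm_command:
  commands: [10,32,38,0,60,10,32,38,0,60,10,31,39,0,60,0,0,0,-9,60,0,0,0,-9,60]

```text
clock: 2.17
tool_pos: [0.5014, -0.0984, 0.2053]
orientation: [108.3, 89.6, 17.1]
force: [-0.0, 0.1, 0.3]
opening: 0.0528
```

>>> arm_command:
  commands: [0,0,0,-9,60,0,0,0,-9,60,0,0,0,0,60]

```text
clock: 2.55
tool_pos: [0.5012, -0.0991, 0.2052]
orientation: [90.4, 89.6, 17.7]
force: [0.5, -0.1, 0.6]
opening: 0.0527
```

```bash
python3 -c "
from h import *
rep([.4995,-.0885,.11])
for n in ('top','scene'):
    s=snapshot(n); cv2.imwrite('pics/a_'+n+'.png',s['frame'])
a=cv2.imread('pics/a_top.png')[190:330,330:470]; b=cv2.imread('pics/a_scene.png')[215:355,310:450]
cv2.imwrite('pics/a.png',cv2.resize(np.hstack([a,b]),(800,400),interpolation=cv2.INTER_CUBIC))
"
```

```text
t 2.55 p [ 0.5012 -0.0991  0.2052] rad 0.112 ang 202.08668401903347 j [ 10.8   5.7 -21.8  -0.1 -62.1  96.5]
zdir ang 287.2507173239116 xdir [ 0.007  0.002 -1.   ] F [ 0.5 -0.1  0.6] F tool [-0.6  0.5  0.2] open 0.052724359958952444
tool shift mm [ 95.2   0.8 -10.6]
```

View pics/a.png

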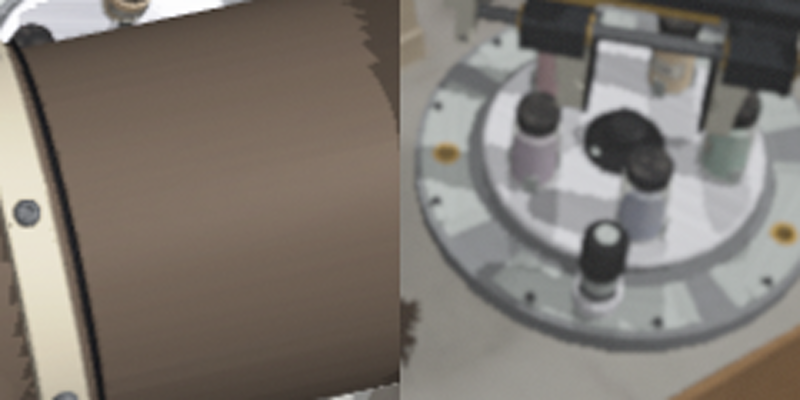

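The top view is blocked by the arm. The scene view shows the open fingers straddling the knob's direction from above, with the knob top at crop (607,233). I'll move to just above the knob.

>>> arm_command:
  commands: [45,0,-5,0,60,45,1,-6,0,60,0,0,0,0,60]

```text
clock: 3.02
tool_pos: [0.5008, -0.0877, 0.1148]
orientation: [86.5, 89.4, 13.1]
force: [-0.4, -1.2, 0.7]
opening: 0.0528
```

```bash
python3 -c "
from h import *
rep([.4995,-.0885,.06])
s=snapshot('scene'); f=s['frame']
o,R,p=st()
print('tcp px',proj(s,[p, [.4995,-.0885,.092],[.4995,-.0885,.062]]))
x0,y0=310,215
b=cv2.resize(f[y0:y0+140,x0:x0+140],(600,600),interpolation=cv2.INTER_CUBIC)
cv2.imwrite('pics/b.png',b)
"
```

```text
t 3.025 p [ 0.5008 -0.0877  0.1148] rad 0.1086 ang 196.40614668933986 j [ 12.2  10.6 -29.2  -0.  -49.5  94.4]
zdir ang 286.60865760134385 xdir [ 0.011  0.003 -1.   ] F [-0.4 -1.2  0.7] F tool [-0.7 -0.7  1.1] open 0.052792069910996525
tool shift mm [54.8 -2.1  0.4]
tcp px [[382.13043966 285.29594499]
 [380.12760968 296.20950908]
 [378.30384326 306.93874564]]
```

View pics/b.png

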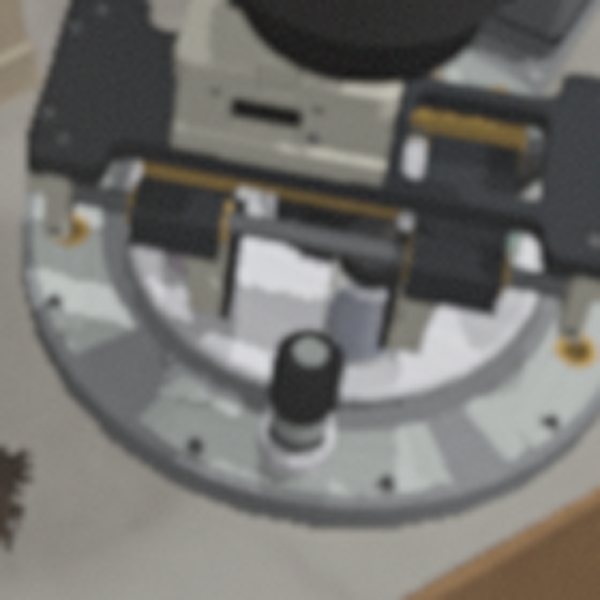

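The fingertips are at crop (228,318) and (388,345), and the knob top is at (312,350), between them and perhaps 2 mm off centre. I'll go down straddling the knob with 13 mm clear each side, then close in steps while feeling for contact.

>>> arm_command:
  commands: [18,-2,2,0,60,18,-2,0,0,60,18,0,0,0,60,0,0,0,0,45,0,0,0,0,40]

```text
clock: 3.7
tool_pos: [0.5084, -0.0907, 0.0726]
orientation: [79.1, 88.3, 5.6]
force: [0.4, 0.6, -0.8]
opening: 0.0387
```

>>> arm_command:
  commands: [0,0,0,0,37,0,0,0,0,36]

```text
clock: 3.95
tool_pos: [0.5098, -0.0906, 0.0748]
orientation: [79.3, 88.1, 5.7]
force: [-0.6, 0.1, -0.0]
opening: 0.0317
```

```bash
python3 -c "
from h import *
rep([.4988,-.0905,.06])
s=snapshot('scene'); f=s['frame']
x0,y0=330,235
b=cv2.resize(f[y0:y0+100,x0:x0+100],(600,600),interpolation=cv2.INTER_CUBIC)
cv2.imwrite('pics/d.png',b)
"
```

```text
t 3.95 p [ 0.5098 -0.0906  0.0748] rad 0.101 ang 199.43959517601306 j [ 11.8  13.7 -31.9   0.3 -42.5  94.4]
zdir ang 286.47046943143243 xdir [ 0.033  0.003 -0.999] F [-0.6  0.1 -0. ] F tool [-0.  -0.6 -0.3] open 0.03165254701359031
tool shift mm [ 14.5 -11.   -3.3]
```

View pics/d.png

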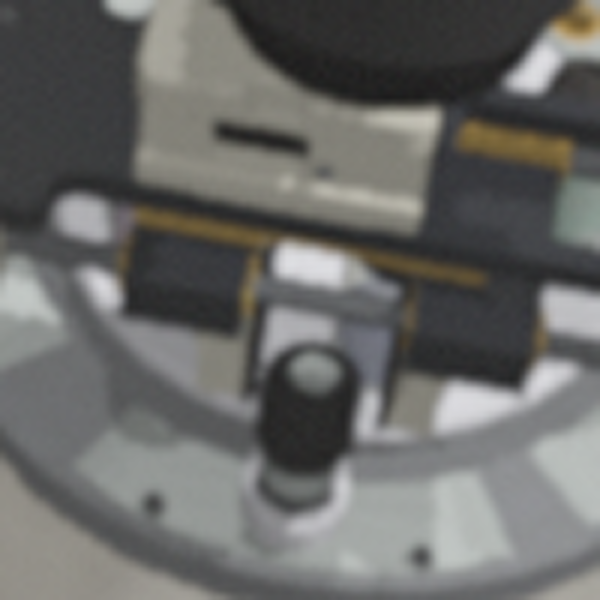

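The picture shows the open fingers behind the knob, about 9 mm towards the hub. The arm drifted in +x, tilted, and crept up instead of holding. I'll check for drift or a contact before going on.

```bash
python3 -c "
from h import *
for i in range(4):
    o,R,p=st(); print(o['clock'],p.round(4),np.round(o['joint_pos'],2),np.round(o['qvel'],2),np.round(o['tau'],1),np.round(o['force'],1),np.round(o['moment'],2))
    snapshot('top')
s=snapshot('scene'); cv2.imwrite('pics/e.png',s['frame'])
"
```

```text
4.0 [ 0.5098 -0.0906  0.0748] [ 11.83  13.74 -31.88   0.3  -42.49  94.44] [ 0.12  0.37 -0.31 -0.1   0.37 -0.02] [ -0.  -41.2  21.8   5.    0.2  -0. ] [ 1.  -0.1  0.1] [-0.07  0.11 -0.  ]
4.05 [ 0.5095 -0.0906  0.0745] [ 11.82  13.75 -31.9    0.3  -42.48  94.44] [ 0.04  0.28 -0.32 -0.1   0.13  0.02] [ -0.  -41.7  22.1   5.1   0.2  -0. ] [0.6 0.6 0.3] [-0.09  0.11 -0.01]
4.1 [ 0.5093 -0.0906  0.0743] [ 11.83  13.77 -31.91   0.29 -42.48  94.44] [-0.01  0.27 -0.32  0.01 -0.01 -0.02] [ -0.  -41.8  22.1   5.2   0.2  -0. ] [-0.1  0.5  1.2] [-0.08  0.13 -0.01]
4.15 [ 0.5093 -0.0907  0.0741] [ 11.82  13.78 -31.92   0.29 -42.47  94.44] [ 0.    0.23 -0.19 -0.01 -0.   -0.02] [  0.  -41.8  22.1   5.1   0.2  -0. ] [0.4 0.1 0.9] [-0.03  0.08 -0.  ]
```

View pics/e.png

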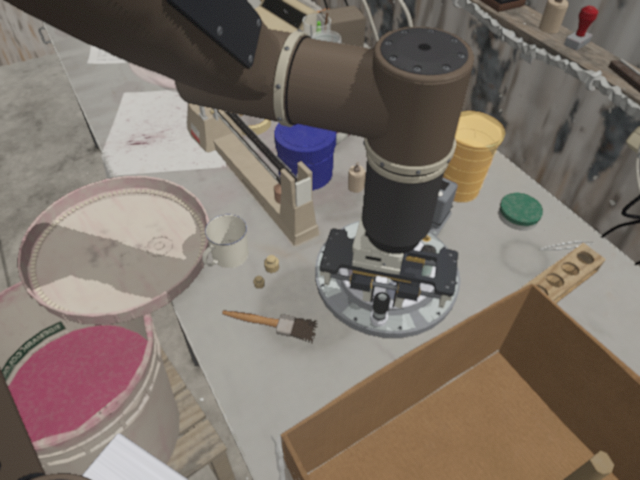

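```bash
python3 -c "
from h import *
s=snapshot('scene'); o,R,p=st(); g=o['opening']/2
P=[p+R@np.array([0,a,b]) for a in(-.0095,.0095) for b in(-g,g)]
print((proj(s,P)-[330,235])*6+2.5)
for k in([.4995,-.0885],[.4985,-.0905],[.498,-.0925]):
  print(k,(proj(s,[[*k,.092],[*k,.062]])-[330,235])*6+2.5)
"
```

```text
[[255.07001776 404.30638593]
 [372.94556507 428.00628682]
 [267.292869   346.01082328]
 [383.57811482 369.06243661]]
[0.4995, -0.0885] [[303.26565805 369.75705446]
 [292.32305958 434.13247385]]
[0.4985, -0.0905] [[308.52339874 375.71231854]
 [297.42442414 440.02146074]]
[0.498, -0.0925] [[314.62800172 380.31199443]
 [303.35360419 444.56880445]]
```

>>> arm_command:
  commands: [-4,0,0,0,50,-4,-4,0,0,60,0,-4,0,0,60,0,-3,0,0,60,0,0,0,0,60]

```text
clock: 4.92
tool_pos: [0.4972, -0.0941, 0.082]
orientation: [79.2, 88.2, 5.6]
force: [0.0, -0.3, -0.6]
opening: 0.0526
```

```bash
python3 -c "
from h import *
rep([.499,-.090,.06])"
```

```text
t 4.925 p [ 0.4972 -0.0941  0.082 ] rad 0.114 ang 198.99394467301357 j [ 11.7  12.2 -32.7   0.3 -43.3  94.6]
zdir ang 286.4697037965295 xdir [ 0.031  0.003 -1.   ] F [ 0.  -0.3 -0.6] F tool [ 0.6 -0.1  0.3] open 0.05256725669788702
tool shift mm [22.1  2.2 -3.6]
```

>>> arm_command:
  commands: [4,1,-1,0,60,5,1,-1,0,60,4,0,-1,0,60,4,0,0,0,60,4,0,0,0,60]

```text
clock: 5.55
tool_pos: [0.4992, -0.0902, 0.0593]
orientation: [79.1, 88.2, 5.6]
force: [-0.4, -0.6, 0.0]
opening: 0.0527
```

>>> arm_command:
  commands: [0,0,0,0,45,0,0,0,0,40,0,0,0,0,37,0,0,0,0,36]

```text
clock: 6.05
tool_pos: [0.4992, -0.0903, 0.0592]
orientation: [78.9, 88.2, 5.4]
force: [-0.3, 1.1, -0.0]
opening: 0.0322
```

```bash
python3 -c "
from h import *
rep([.4995,-.0905,.06])
s=snapshot('scene'); f=s['frame']
x0,y0=330,235
b=cv2.resize(f[y0:y0+100,x0:x0+100],(600,600),interpolation=cv2.INTER_CUBIC)
cv2.imwrite('pics/g.png',b)
"
```

```text
t 6.05 p [ 0.4992 -0.0903  0.0592] rad 0.1109 ang 197.4727360640826 j [ 12.1  14.2 -34.    0.3 -40.   94.1]
zdir ang 286.4763318514721 xdir [ 0.031  0.003 -1.   ] F [-0.3  1.1 -0. ] F tool [-0.   0.  -1.1] open 0.032196393197083104
tool shift mm [-0.8  0.3  0.3]
```

View pics/g.png

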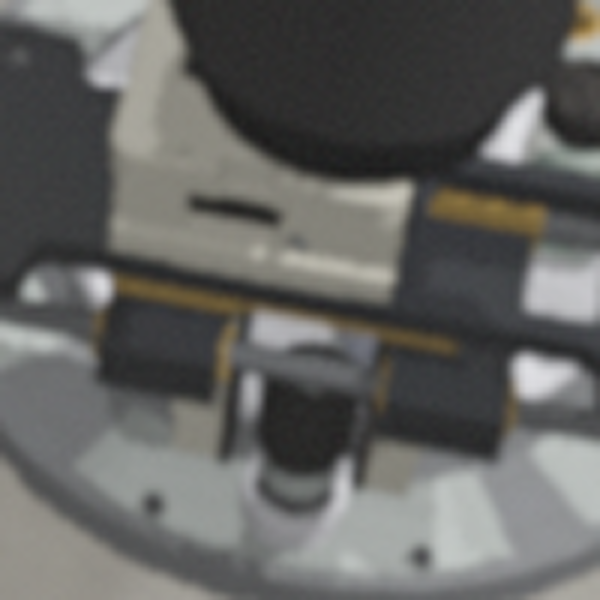

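The knob (crop x 260–355) is between the pads (240 and 360), about 1 mm nearer the right one. I'll centre on it and close gently.

>>> arm_command:
  commands: [0,0,1,0,35,0,0,0,0,33.5,0,0,0,0,32.5]

```text
clock: 6.48
tool_pos: [0.4996, -0.0913, 0.0594]
orientation: [79.0, 88.2, 5.5]
force: [0.2, -0.9, -0.6]
opening: 0.0288
```

>>> arm_command:
  commands: [0,0,0,0,31.5,0,0,0,0,31]

```text
clock: 6.72
tool_pos: [0.4997, -0.0915, 0.0594]
orientation: [78.6, 88.2, 5.1]
force: [0.3, -1.8, -0.2]
opening: 0.0274
```

```bash
python3 -c "
from h import *
rep()"
```

```text
t 6.725 p [ 0.4997 -0.0915  0.0594] rad 0.1108 ang 198.11276952352083 j [ 12.   14.2 -33.9   0.3 -40.1  94.2]
zdir ang 286.4768880405036 xdir [ 0.031  0.003 -1.   ] F [ 0.3 -1.8 -0.2] F tool [ 0.2 -0.3  1.8] open 0.0273593956566627
```

>>> arm_command:
  commands: [0,0,0.5,0,30.5,0,0,0,0,30]

```text
clock: 6.98
tool_pos: [0.4998, -0.092, 0.0594]
orientation: [78.7, 88.2, 5.1]
force: [0.3, -1.3, 0.2]
opening: 0.0266
```

>>> arm_command:
  commands: [0,0,0,0,29.5,0,0,0,0,29]

```text
clock: 7.22
tool_pos: [0.4998, -0.0921, 0.0594]
orientation: [78.4, 88.2, 4.9]
force: [1.1, -0.7, 0.1]
opening: 0.0253
```

```bash
python3 -c "
from h import *
rep()"
```

```text
t 7.225 p [ 0.4998 -0.0921  0.0594] rad 0.1109 ang 198.46258095989617 j [ 11.9  14.3 -33.9   0.3 -40.1  94.3]
zdir ang 286.46806299284515 xdir [ 0.031  0.003 -1.   ] F [ 1.1 -0.7  0.1] F tool [-0.1  0.8  1. ] open 0.02534256864740009
```

Gripped at about 25.3 mm with negligible side force. I'll tighten and draw.

>>> arm_command:
  commands: [0,0,0,0,20,0,0,0,0,0,0,0,0,0,0,0,0,0,0,0]

```text
clock: 7.72
tool_pos: [0.4998, -0.0921, 0.0594]
orientation: [78.4, 88.2, 4.9]
force: [1.1, -1.9, 0.0]
opening: 0.0257
```

>>> arm_command:
  commands: [-3,0,0,0,0,-3,0,0,0,0]

```text
clock: 7.98
tool_pos: [0.4997, -0.092, 0.0649]
orientation: [79.0, 88.2, 5.4]
force: [3.2, -1.1, -6.6]
opening: 0.0254
```

```bash
python3 -c "
from h import *
rep()"
```

```text
t 7.975 p [ 0.4997 -0.092   0.0649] rad 0.111 ang 198.38048253910978 j [ 11.9  13.8 -33.5   0.3 -40.9  94.3]
zdir ang 286.45379500975554 xdir [ 0.031  0.003 -1.   ] F [ 3.2 -1.1 -6.6] F tool [6.6 2.6 2. ] open 0.025384677550662968
```

>>> arm_command:
  commands: [-3,0.2,0,0,0,-3,0.2,0,0,0,-3,0.1,0,0,0,-1,0,0,0,0]

```text
clock: 8.48
tool_pos: [0.4996, -0.0918, 0.0751]
orientation: [79.4, 88.3, 5.9]
force: [4.2, -0.8, -8.1]
opening: 0.0254
```

```bash
python3 -c "
from h import *
rep()"
```

```text
t 8.475 p [ 0.4996 -0.0918  0.0751] rad 0.111 ang 198.27785611020172 j [ 11.9  13.  -32.9   0.3 -42.4  94.3]
zdir ang 286.4305091002084 xdir [ 0.03   0.003 -1.   ] F [ 4.2 -0.8 -8.1] F tool [8.2 3.6 1.9] open 0.025358850584814654
```

```bash
python3 - <<'E'
from h import *
from scipy.optimize import least_squares
s=snapshot("scene")
cv=lambda x,y:(300+(x+.5)/4-.5,205+(y+.5)/4-.5)
H=[ray(s,*cv(*p),.0255)[:2] for p in[(106,255),(506,132),(578,367)]]
r=least_squares(lambda c:[np.linalg.norm(h-c)-.110 for h in H],C); print(r.x,r.fun*1000)
for h in H: print(h,np.degrees(np.arctan2(*(h-r.x)[::-1])))
k=ray(s,*cv(331,368),.092)[:2]; print(k,np.linalg.norm(k-r.x),np.degrees(np.arctan2(*(k-r.x)[::-1]))%360)
E
```

```text
[ 0.60469155 -0.0595186 ] [-0.04940776 -0.02709952 -0.03516735]
[0.54994884 0.03583531] 119.8601461372794
[ 0.71012171 -0.09079989] -16.525698246749787
[ 0.60037409 -0.16939865] -92.25013214756335
[ 0.50057689 -0.09187876] 0.10902770812744067 197.265909008394
```

Both cameras agree on a step of about 77°. From here I use axis (0.6047,-0.0597), knob now at 197.0°, hole about 119.7°. Swinging in 4° rows.

```bash
sed -i 's/^C=.*/C=np.array([.6047,-.0597])/' h.py
```

>>> arm_command:
  commands: [0,0.1,-2,1,0,0,0.3,-4,2,0,0,0.3,-7.7,4,0]

```text
clock: 8.9
tool_pos: [0.4964, -0.0784, 0.0748]
orientation: [86.4, 88.3, 5.5]
force: [3.8, -2.5, -8.4]
opening: 0.0257
```

```bash
python3 -c "
from h import *
rep()"
```

```text
t 8.9 p [ 0.4964 -0.0784  0.0748] rad 0.1099 ang 189.76933760365162 j [ 13.7  12.5 -33.6   0.4 -42.2  85.2]
zdir ang 279.09993243035365 xdir [ 0.029  0.003 -1.   ] F [ 3.8 -2.5 -8.4] F tool [8.5 3.2 3.1] open 0.025677920074989216
```

>>> arm_command:
  commands: [0,0.3,-7.7,4,0,0,0.3,-7.7,4,0,0,0.3,-7.7,4,0,0,0.3,-7.7,4,0]

```text
clock: 9.4
tool_pos: [0.4953, -0.0468, 0.0747]
orientation: [100.8, 88.4, 3.3]
force: [4.7, -1.7, -9.6]
opening: 0.0255
```

```bash
python3 -c "
from h import *
rep()"
```

```text
t 9.4 p [ 0.4953 -0.0468  0.0747] rad 0.1101 ang 173.28214077277534 j [ 17.6  12.1 -34.3   0.6 -42.   64.4]
zdir ang 262.4681878494749 xdir [ 0.028  0.002 -1.   ] F [ 4.7 -1.7 -9.6] F tool [9.8 4.6 1.1] open 0.02547803194233872
```

>>> arm_command:
  commands: [-0.2,0.3,-7.7,4,0,0,0.3,-7.7,4,0,0,0.3,-7.7,4,0,0,0.3,-7.7,4,0,0,0.3,-7.7,4,0]

```text
clock: 10.02
tool_pos: [0.5063, -0.0097, 0.0748]
orientation: [114.5, 88.5, -3.7]
force: [4.2, -1.8, -8.4]
opening: 0.0251
```

```bash
python3 -c "
from h import *
rep()"
```

```text
t 10.025 p [ 0.5063 -0.0097  0.0748] rad 0.1104 ang 153.0461992837498 j [ 21.7  13.  -33.2   0.9 -42.5  39.5]
zdir ang 241.83789097802546 xdir [ 0.026 -0.002 -1.   ] F [ 4.2 -1.8 -8.4] F tool [ 8.5  4.3 -0.3] open 0.025137825873422392
```

>>> arm_command:
  commands: [-0.1,0.4,-7.7,3.8,0,0,0.4,-7.7,3.8,0,0,0.4,-7.7,3.8,0,0,0.4,-7.7,3.8,0,0,0.2,-3.8,1.8,0]

```text
clock: 10.65
tool_pos: [0.5254, 0.0173, 0.074]
orientation: [117.0, 88.8, -18.7]
force: [2.5, -1.5, -8.1]
opening: 0.0255
```

```bash
python3 -c "
from h import *
rep()"
```

```text
t 10.65 p [0.5254 0.0173 0.074 ] rad 0.1105 ang 135.8593527313913 j [ 23.9  14.9 -30.7   1.1 -43.6  19.6]
zdir ang 224.32169964217232 xdir [ 0.019 -0.006 -1.   ] F [ 2.5 -1.5 -8.1] F tool [ 8.2  2.7 -0.7] open 0.02550992247784885
```

>>> arm_command:
  commands: [0,0.3,-7.4,3.5,0,0,0.3,-7.4,3.5,0,0,0,0,0,0,0.8,0,0,0,0,0.6,0,0,0,0]

```text
clock: 11.28
tool_pos: [0.536, 0.0269, 0.0722]
orientation: [120.3, 88.9, -22.4]
force: [3.8, 0.5, -7.4]
opening: 0.0257
```

```bash
python3 -c "
from h import *
rep()"
```

```text
t 11.275 p [0.536  0.0269 0.0722] rad 0.1106 ang 128.41257886570415 j [ 24.4  16.  -29.4   1.2 -43.9  12.1]
zdir ang 217.3343143065321 xdir [ 0.018 -0.007 -1.   ] F [ 3.8  0.5 -7.4] F tool [ 7.5  1.8 -3.3] open 0.025716218326501093
```

>>> arm_command:
  commands: [0.5,0,0,0,0,0,0,0,0,0]

```text
clock: 11.52
tool_pos: [0.536, 0.0269, 0.0718]
orientation: [121.6, 88.9, -21.0]
force: [3.1, 1.4, -6.9]
opening: 0.0256
```

```bash
python3 -c "
from h import *
rep()"
```

```text
t 11.525 p [0.536  0.0269 0.0718] rad 0.1106 ang 128.4065727287722 j [ 24.4  16.  -29.4   1.1 -43.8  12.1]
zdir ang 217.36218562951186 xdir [ 0.018 -0.007 -1.   ] F [ 3.1  1.4 -6.9] F tool [ 7.   0.7 -3.3] open 0.02559791508388265
```

>>> arm_command:
  commands: [0,0,0,0,32,0,0,0,0,33.5,0,0,0,0,33.5]

```text
clock: 11.9
tool_pos: [0.5359, 0.0268, 0.0731]
orientation: [123.4, 88.9, -19.3]
force: [-0.5, 0.2, -0.4]
opening: 0.0293
```

```bash
python3 -c "
from h import *
rep()
s=snapshot('scene'); f=s['frame']
x0,y0=300,210
b=cv2.resize(f[y0:y0+120,x0:x0+120],(600,600),interpolation=cv2.INTER_CUBIC)
cv2.imwrite('pics/i.png',b)
"
```

```text
t 11.9 p [0.5359 0.0268 0.0731] rad 0.1105 ang 128.49359523912258 j [ 24.4  15.9 -29.4   1.1 -44.   12.1]
zdir ang 217.33958659408208 xdir [ 0.019 -0.007 -1.   ] F [-0.5  0.2 -0.4] F tool [ 0.4 -0.5  0.3] open 0.029288344126031665
```

View pics/i.png

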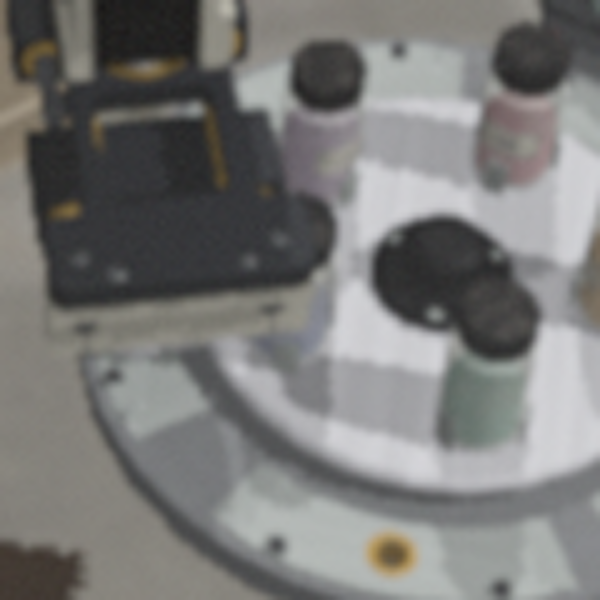

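Released cleanly: forces are about 0 and the vacated hole shows at (393,553). The pin now rides on the next shoe, about 9° before the hole. I'll push gently with the trailing finger.

>>> arm_command:
  commands: [1,0,-2,0.8,33.5,0.5,0,-2,1,33.5,0,0,-2,1,33.5,0,0,-2,1,33.5,0,0,-2,1,33.5]

```text
clock: 12.58
tool_pos: [0.538, 0.0279, 0.0706]
orientation: [80.7, 89.1, -67.2]
force: [-4.8, -4.1, 4.0]
opening: 0.0295
```

```bash
python3 -c "
from h import *
rep()"
```

```text
t 12.575 p [0.538  0.0279 0.0706] rad 0.1102 ang 127.29041405556478 j [ 24.5  16.6 -28.7   1.2 -44.7   6.7]
zdir ang 212.10643452664885 xdir [ 0.006 -0.014 -1.   ] F [-4.8 -4.1  4. ] F tool [-4.   1.   6.3] open 0.02947854818121849
```

>>> arm_command:
  commands: [0,0,-3,0,33.5,0,0,-3,0,33.5]

```text
clock: 12.82
tool_pos: [0.5379, 0.0279, 0.0697]
orientation: [45.0, 88.9, -103.1]
force: [-7.5, -4.9, 6.9]
opening: 0.0297
```

```bash
python3 -c "
from h import *
rep()"
```

```text
t 12.825 p [0.5379 0.0279 0.0697] rad 0.1101 ang 127.32128148948708 j [ 24.5  17.  -28.2   1.3 -45.4   6.5]
zdir ang 211.91955811190687 xdir [-0.004 -0.019 -1.   ] F [-7.5 -4.9  6.9] F tool [-6.7  0.3  9. ] open 0.02967527243828834
```

The tool is sinking as it pushes, so it drags the knob down (Fz +7) and adds friction. I'll back off, regain height, and push with a slight upward component.

>>> arm_command:
  commands: [0,0,1.5,0,33.5,-3,0,0,-2,33.5,-1,0,0,-2,33.5]

```text
clock: 13.2
tool_pos: [0.5372, 0.0274, 0.0738]
orientation: [42.2, 88.9, -101.7]
force: [0.3, 0.1, 0.0]
opening: 0.0293
```

```bash
python3 -c "
from h import *
rep()"
```

```text
t 13.2 p [0.5372 0.0274 0.0738] rad 0.1102 ang 127.77071305774449 j [ 24.5  16.6 -28.1   1.2 -45.9  10.8]
zdir ang 216.09462101708635 xdir [-0.004 -0.019 -1.   ] F [0.3 0.1 0. ] F tool [-0.   0.1 -0.4] open 0.029326238636116757
```

>>> arm_command:
  commands: [-0.5,0,-2,0,33.5,-0.5,0,-3,0,33.5,-0.5,0,-3,0,33.5]

```text
clock: 13.58
tool_pos: [0.5387, 0.029, 0.0737]
orientation: [23.1, 88.4, -120.8]
force: [-4.8, -4.8, 2.2]
opening: 0.0292
```

```bash
python3 -c "
from h import *
rep()"
```

```text
t 13.575 p [0.5387 0.029  0.0737] rad 0.1106 ang 126.64095064390591 j [ 24.6  17.1 -27.4   1.2 -46.8  10.6]
zdir ang 216.06573476649527 xdir [-0.014 -0.024 -1.   ] F [-4.8 -4.8  2.2] F tool [-2.   1.1  6.7] open 0.029237595248081834
```

The knob barely moves, and pushing tilts the compliant arm. I'll regrip, carry the lightly supported pin over the hole, and feel for the drop.

>>> arm_command:
  commands: [0,0,1.6,0,33.5,1.5,0,0,-0.5,31,0,0,0,0,29,0,0,0,0,20,0,0,0,0,0]

```text
clock: 14.2
tool_pos: [0.5374, 0.0281, 0.0721]
orientation: [22.9, 88.4, -120.5]
force: [-2.1, -1.5, -0.2]
opening: 0.0255
```

>>> arm_command:
  commands: [0,0,0,0,0,0,0,0,0,0]

```text
clock: 14.45
tool_pos: [0.5375, 0.028, 0.0721]
orientation: [22.9, 88.4, -120.5]
force: [-0.9, -1.4, -0.0]
opening: 0.0254
```

```bash
python3 -c "
from h import *
rep()"
```

```text
t 14.45 p [0.5375 0.028  0.0721] rad 0.1105 ang 127.46609047572593 j [ 24.5  17.1 -27.7   1.3 -46.5  11.2]
zdir ang 216.5921931553155 xdir [-0.014 -0.024 -1.   ] F [-0.9 -1.4 -0. ] F tool [0.1 0.5 1.5] open 0.025409979919683866
```

>>> arm_command:
  commands: [-1,0,0,0,0,-0.7,0,0,0,0,0,0,0,0,0]

```text
clock: 14.82
tool_pos: [0.5374, 0.0281, 0.0726]
orientation: [21.6, 88.4, -121.9]
force: [1.8, -2.5, -6.2]
opening: 0.0255
```

```bash
python3 -c "
from h import *
rep()"
```

```text
t 14.825 p [0.5374 0.0281 0.0726] rad 0.1106 ang 127.49536989072229 j [ 24.5  17.1 -27.6   1.2 -46.6  11.2]
zdir ang 216.55829199781488 xdir [-0.015 -0.024 -1.   ] F [ 1.8 -2.5 -6.2] F tool [ 6.2  3.  -0.1] open 0.025488716570519685
```

>>> arm_command:
  commands: [0,0.1,-4,2,0,0,0.1,-4,2,0,0,0,0,0,0]

```text
clock: 15.2
tool_pos: [0.5438, 0.0327, 0.0724]
orientation: [24.4, 88.3, -123.3]
force: [1.6, -0.3, -5.6]
opening: 0.0256
```

```bash
python3 -c "
from h import *
rep()"
```

```text
t 15.2 p [0.5438 0.0327 0.0724] rad 0.1107 ang 123.3643348810807 j [ 24.7  17.7 -26.7   1.2 -47.    6.8]
zdir ang 212.28456452835186 xdir [-0.016 -0.024 -1.   ] F [ 1.6 -0.3 -5.6] F tool [ 5.6  1.1 -1.3] open 0.025576493419620306
```

>>> arm_command:
  commands: [1,0,-2,1,0,0.5,0,-1,0.5,0]

```text
clock: 15.45
tool_pos: [0.5468, 0.0345, 0.0718]
orientation: [27.4, 88.4, -121.8]
force: [1.3, 0.4, -1.5]
opening: 0.0255
```

```bash
python3 -c "
from h import *
rep()"
```

```text
t 15.45 p [0.5468 0.0345 0.0718] rad 0.1106 ang 121.5809530835896 j [ 24.8  18.  -26.4   1.2 -47.    5.1]
zdir ang 210.73971532853065 xdir [-0.015 -0.024 -1.   ] F [ 1.3  0.4 -1.5] F tool [ 1.5  0.3 -1.4] open 0.025450150722631744
```

>>> arm_command:
  commands: [0.3,0,-1,0.5,0]

```text
clock: 15.58
tool_pos: [0.5475, 0.035, 0.0715]
orientation: [27.6, 88.4, -122.2]
force: [-1.8, -2.6, -2.7]
opening: 0.0252
```

>>> arm_command:
  commands: [0.3,0,-1,0.5,0]

```text
clock: 15.7
tool_pos: [0.5483, 0.0355, 0.0711]
orientation: [27.9, 88.4, -122.5]
force: [-1.7, -2.9, -1.5]
opening: 0.0253
```

```bash
python3 -c "
from h import *
rep()"
```

```text
t 15.7 p [0.5483 0.0355 0.0711] rad 0.1106 ang 120.64245118962998 j [ 24.8  18.2 -26.2   1.2 -47.    4.1]
zdir ang 209.67155072795902 xdir [-0.015 -0.024 -1.   ] F [-1.7 -2.9 -1.5] F tool [1.6 1.7 2.8] open 0.025312059755882813
```

>>> arm_command:
  commands: [0.3,0,-1,0.5,0]

```text
clock: 15.82
tool_pos: [0.5491, 0.0359, 0.0707]
orientation: [27.9, 88.3, -122.9]
force: [-2.2, -1.9, -1.1]
opening: 0.0251
```

>>> arm_command:
  commands: [0.3,0,-1,0.5,0]

```text
clock: 15.95
tool_pos: [0.5498, 0.0364, 0.07]
orientation: [27.8, 88.3, -123.6]
force: [0.3, -2.0, -6.6]
opening: 0.0254
```

```bash
python3 -c "
from h import *
rep()"
```

```text
t 15.95 p [0.5498 0.0364 0.07  ] rad 0.1107 ang 119.7561983374672 j [ 24.8  18.4 -26.    1.2 -47.    3. ]
zdir ang 208.59556458345847 xdir [-0.016 -0.024 -1.   ] F [ 0.3 -2.  -6.6] F tool [6.6 1.8 0.5] open 0.025413130787687553
```

Fz jumped back to −6.6 N and z dropped at 119.75°, so the nose is over the hole, just where the cameras put it. I'll let it down.

>>> arm_command:
  commands: [1.5,0,0,0,0,1.5,0,0,0,0]

```text
clock: 16.2
tool_pos: [0.55, 0.0365, 0.0663]
orientation: [27.9, 88.3, -123.5]
force: [0.3, -1.0, -5.3]
opening: 0.0254
```

```bash
python3 -c "
from h import *
rep()"
```

```text
t 16.2 p [0.55   0.0365 0.0663] rad 0.1107 ang 119.60957384064457 j [ 24.8  18.7 -26.2   1.2 -46.5   3. ]
zdir ang 208.58296572553522 xdir [-0.016 -0.024 -1.   ] F [ 0.3 -1.  -5.3] F tool [5.3 1.  0.1] open 0.02538854767004489
```

Going in freely.

>>> arm_command:
  commands: [2,0,-0.1,0,0,2,0,0,0,0,1,0,-0.1,0,0,0.5,0,0,0,0]

```text
clock: 16.7
tool_pos: [0.5502, 0.0366, 0.0603]
orientation: [27.7, 88.4, -123.7]
force: [0.2, -0.2, -4.8]
opening: 0.0258
```

```bash
python3 -c "
from h import *
rep()"
```

```text
t 16.7 p [0.5502 0.0366 0.0603] rad 0.1106 ang 119.5338033503949 j [ 24.8  19.1 -26.5   1.2 -45.7   3. ]
zdir ang 208.5802963724362 xdir [-0.016 -0.024 -1.   ] F [ 0.2 -0.2 -4.8] F tool [ 4.8  0.2 -0.2] open 0.02580828368182305
```

>>> arm_command:
  commands: [0.5,0,0,0,0,0,0,0,0,31,0,0,0,0,36,0,0,0,0,45,0,0,0,0,60]

```text
clock: 17.32
tool_pos: [0.5514, 0.0371, 0.0615]
orientation: [32.1, 88.5, -119.3]
force: [-0.1, 0.3, 0.3]
opening: 0.0441
```

```bash
python3 -c "
from h import *
rep()"
```

```text
t 17.325 p [0.5514 0.0371 0.0615] rad 0.1105 ang 118.8204913038865 j [ 24.8  19.1 -26.5   1.3 -45.7   2.9]
zdir ang 208.63193937817704 xdir [-0.013 -0.023 -1.   ] F [-0.1  0.3  0.3] F tool [-0.3 -0.3 -0. ] open 0.04412664428801585
```

>>> arm_command:
  commands: [-6,0,0,0,60,-8,0,0,0,60,-10,0,0,0,60,-15,0,0,0,60,-20,0,0,0,60]

```text
clock: 17.95
tool_pos: [0.5519, 0.0384, 0.1237]
orientation: [30.6, 88.4, -120.8]
force: [-0.1, -0.5, 0.5]
opening: 0.0526
```

>>> arm_command:
  commands: [-40,0,0,0,60,-50,0,0,0,60,0,0,-30,0,60,0,0,-50,0,60,0,0,0,0,60]

```text
clock: 18.58
tool_pos: [0.6263, 0.08, 0.2242]
orientation: [48.0, 88.8, -103.4]
force: [-1.4, 0.1, -0.6]
opening: 0.0522
```

```bash
python3 -c "
from h import *
rep([.42,.22,.26])"
```

```text
t 18.575 p [0.6263 0.08   0.2242] rad 0.1414 ang 81.23076616003748 j [ 25.6  16.8  -5.4   1.  -68.5   2.7]
zdir ang 208.6476666711089 xdir [-0.005 -0.021 -1.   ] F [-1.4  0.1 -0.6] F tool [ 0.6 -0.8  1.1] open 0.052215457837354706
tool shift mm [ -37.7 -221.2  114.4]
```

>>> arm_command:
  commands: [-10,-52,28,0,60,-10,-52,28,0,60,-10,-52,28,0,60,-5,-52,28,0,60,0,0,0,0,60]

```text
clock: 19.2
tool_pos: [0.4219, 0.2111, 0.261]
orientation: [47.1, 88.9, -104.3]
force: [-0.1, -0.1, -0.3]
opening: 0.0527
```

```bash
python3 - <<'E'
from h import *
rep()
s=snapshot("top"); f=s["frame"]; s2=snapshot("scene"); 
a=cv2.resize(f[120:320,170:460],(800,552),interpolation=cv2.INTER_CUBIC); cv2.imwrite("pics/z1.png",a)
b=cv2.resize(s2["frame"][190:340,190:470],(800,429),interpolation=cv2.INTER_CUBIC); cv2.imwrite("pics/z2.png",b)
E
```

```text
t 19.2 p [0.4219 0.2111 0.261 ] rad 0.3267 ang 124.01459020774513 j [ 51.    0.2 -20.4   0.5 -70.4 -22.6]
zdir ang 208.54855601496567 xdir [-0.005 -0.019 -1.   ] F [-0.1 -0.1 -0.3] F tool [0.3 0.1 0.1] open 0.05267523696275952
```

View pics/z2.png

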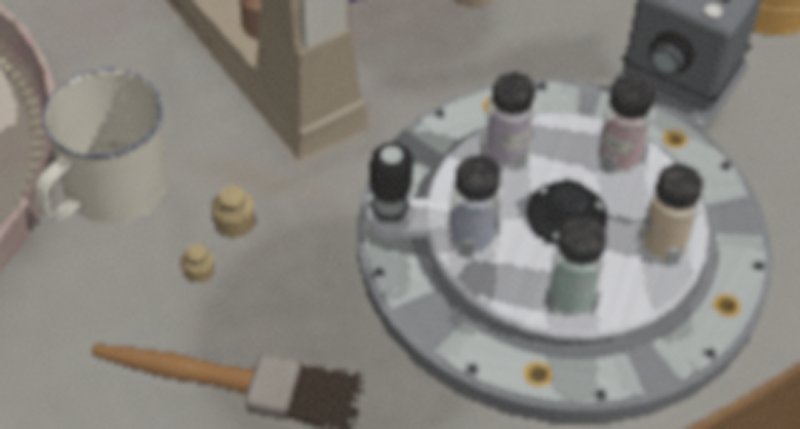

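The scene view shows the knob at the next hole, top at crop (392,154), with the mug, weights and brush where they were. I'll check the knob height numerically against home.

```bash
python3 - <<'E'
from h import *
s=snapshot("scene"); a=np.radians(119.6); k=C+.11*np.array([np.cos(a),np.sin(a)])
q=[(*k,z) for z in(.092,.0945,.0970,.1045)]
print(k, (proj(s,q)-[190,190]+.5)*[800/280,429/150]-.5)
k0=C+.11*np.array([np.cos(np.radians(197)),np.sin(np.radians(197))]); print("start pred",(proj(s,[(*k0,.092)])-[300,205]+.5)*4-.5,"seen 331,368")
E
```

```text
[0.55036639 0.03594444] [[392.36131088 155.63855189]
 [392.45381132 152.89733224]
 [392.5466988  150.14457838]
 [392.82770756 141.81638959]]
start pred [[329.77528056 369.93333637]] seen 331,368
```

View pics/z1.png

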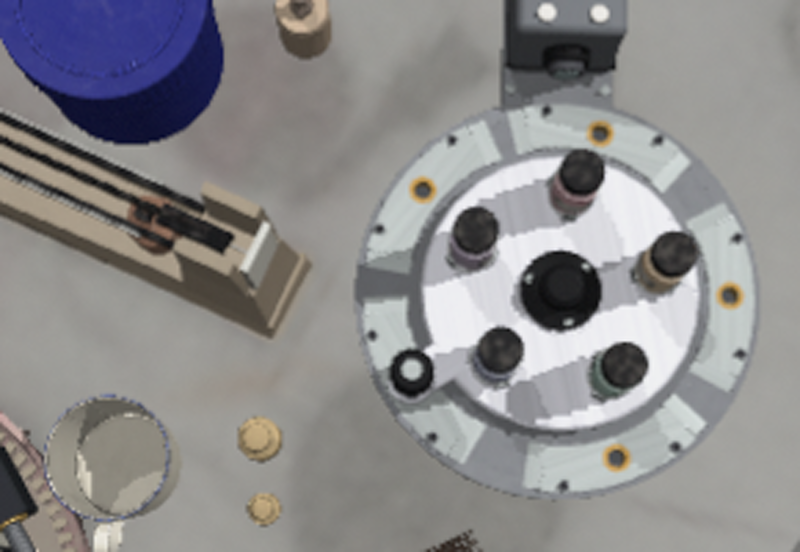

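The knob top is seen at row 154. Home predicts 155.6 with the same small bias as at the start, and riding on the shoe would be 142, so the pin is fully home. A vial now faces the reader and the bystanders have not moved. Handing in.

```bash
python3 -c "
from h import *
print(close_job())"
```

```text
the job is handed in; nothing more can be done
None
```

The next dye vial is in front of the colour reader and the index pin is home in the next stop hole. I handed the job in at about 19 s of the 54 s allowed.

**What I did:** I gripped the knob, drew it up about 15.7 mm and swung the turntable clockwise. Near the next hole I lowered the pin lightly onto the shoe and felt for the hole. The spring load came back at about 77° of swing, where both cameras had put the hole. I then let the pin down into it, released the knob and backed away.

**Last checks:**
- **Pin height:** the knob top showed at image row 154. Fully home predicts 155.6, and a pin still up on the shoe would have shown near 142. The small difference matches the offset seen at the start.
- **Robot clear:** the arm was away from everything and the tool force read about 0.
- **Surroundings:** in the last pictures the mug and both weights look to be where they started.

**What went less smoothly:**
- **First attempt:** I released the pin on the shoe and pushed the knob with one finger. It barely moved, and the sinking finger pressed up to about 7 N down on the knob and 9 N sideways. I stopped, gripped the knob again and carried it over the hole.
- **Tilt:** the tool tilted by up to about 2° during the job. This interface cannot correct tilt, but it did no visible harm.
- **Camera disagreement:** the top camera placed the knob about 4 mm off in y compared with the arm and the scene camera, so I went by the last two.

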